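# Set the runner level in its turning frame and lock it

### The job

The kit runner in the turning frame is still locked in its old tilted position. Undo the black clamp knob on the frame, turn the frame about its long axis until the runner lies level with its moulded side (brass thumbscrews) upwards, and tighten the knob firmly again so that it stays level. Leave everything else on the table where it is.

Things in the scene. Friction and masses are not known exactly. Their poses are not given: they have to be found in the camera images.
- stand: Turning frame's stand, fixed. Origin on the table midway between its two upright cheeks (260 mm apart along y, 162 mm high; feet 170 mm along x). y: along the turning axis towards the knob's end; x: across, away from the robot; z up. Yaw -20 to +11 degrees. Turning axis: along y, 135 mm up. About it a brake disc, radius 42 mm, at y 143 to 150, and the clamp head, radius 34 mm, to y 186.
- frame_centre (a point): Centre of the turning frame, on the turning axis. Turns with it: x across to the far long rail, y along the axis to the knob's end, z out of the moulded side. Flat aluminium rectangle 226 (y) x 150 (x) x 10 mm, clear of the table all round; it holds a dark plastic lattice of kit parts with four jaws whose brass thumbscrews stand 19 mm out on the moulded side at x +-67, y +-80 mm.
- rail_mid (a point): Middle of the frame's far long rail, on its centre line, 67 mm from the turning axis; axes as frame_centre. A bar 16 mm wide (x) and 10 mm thick (z), bare for 65 mm either side of here: the place to push the frame round. It starts as the upper of the two rails and ends as the one farther from the robot.
- turn_frame (a joint): Frame angle, rad: 0 = level, moulded side up; positive = far rail raised (1.57: on edge, moulded side to the robot). Starts at 0.9 to 1.9: push the raised rail away from the robot and down. Knob loose: it turns against a steady 0.1 N m (1.5 N at the rail) and stays where it is left; knob tight: held against 20 N at the rail. No stop at 0.
- knob_grip (a point): Grip point of the black T-shaped clamp knob, on its axis, 87 mm from the turning axis, at stand y = 164 mm. z: out along the knob's axis, which leans 35 degrees from vertical towards the robot (stand's -x); x along the grip bar, y across it. Bar 56 (x) x 14 (y) x 29 mm (z), from 7 mm above this point to 22 mm below; under it a round hub, 28 mm diameter, 9 mm high.
- clamp_knob (a joint): Knob angle, rad: 0 = fully loose (stop), 1.4 = fully tight (stop). Clockwise, looking down on it, tightens. Starts locked at 1.1 to 1.3. Takes about 0.2 N m. Below 0.5 the clamp is free, above 0.6 it brakes the frame harder and harder; from 1.0 on it counts as locked. It stays where it is left. At 0.7 the grip bar lies along the stand's y.
- nippers: Loose: sprue nippers 140 mm long, 16 mm high, lying on the table on the robot's side of the stand. Origin under their middle. Leave alone.
- paint_marker: Loose: paint marker 135 mm long, 18 mm high, lying on the table behind the stand. Origin under its middle. Leave alone.
- cement_jar: Loose: glass jar of plastic cement with black cap, 46 mm diameter, 70 mm high, standing near the end of the stand opposite to the knob. Origin under its middle. Leave alone.
- hobby_knife: Loose: hobby knife 145 mm long, 11 mm high, lying on the table. Origin under its middle. Leave alone.
- grey_runner: Loose: grey kit runner 120 x 180 mm, about 10 mm high, flat on the table. Origin under its middle. Leave alone.
- light_runner: Loose: light grey kit runner 110 x 160 mm, about 10 mm high, flat on the table. Origin under its middle. Leave alone.
- model_head: Loose: assembled model head about 34 x 44 mm, 60 mm high with its aerial. Origin under its middle. Leave alone.

How it is judged (in metres and radians):
On the way, in this order (a step that is already met when the one before it is completed fails the run):
1. the clamp knob is undone (value of joint clamp_knob below 0.5 rad), for 0.2 s.
2. the frame is turned level, moulded side up (value of joint turn_frame between -0.1 and 0.1 rad), for 0.2 s.
At the end, for the whole second after the job is handed in: The frame is level within 0.10 rad (6 degrees) either way, moulded side up, and at rest; the clamp knob is tightened to at least 1.0 rad of its 1.4 rad travel (all of step 2 and value of joint clamp_knob above 1 rad and velocity of joint turn_frame between -0.05 and 0.05 rad/s); the robot touches nothing.
It fails at once if a tool, jar, runner or model part on the table is moved by more than 40 mm (distance of any of nippers, paint_marker, cement_jar, hobby_knife, grey_runner, light_runner, model_head from where it was at the start of the episode above 0.04 m).
It also fails if it takes over 64 s, if anything falls off the work surface, if the arm or the gripper's body presses on something with over 40 N, if the wrist force passes 120 N, or if a joint passes its speed limit or range.

### The arm

A 7-joint arm with a two-finger parallel gripper is mounted at the origin on the work surface. World frame = base frame: x ahead of the robot, y to its left, z up, the work surface at z = 0. Lengths are in m, angles in degrees, forces in N, time in s.
With the tool pointing down it reaches from about 0.4 to 0.875 m from the base axis. Payload 6.5 kg.
Tool frame: the origin (TCP) lies midway between the tips of the shut fingers; the grasp point (between the pads) lies 19 mm behind it (arm.grip_point_offset is the distance from the TCP to the grasp point, in m); z points along the fingers, y is the line along which they close (so a half turn about z gives the same grasp; the last joint's range is limited). The gripper opens to 85 mm and grips with 20 to 120 N. Pads are 22 mm wide; open, the fingers measure 114 mm over their backs; the gripper's body (76 mm by 85 mm) begins 54 mm behind the grasp point. The pads swing forward as they close: fully open they stand 13 mm farther back than shut.
Start: joints at [63.931, 30.733, -0.252, 88.115, 0.149, 61.152, -4.079], TCP at [0.246, -0.601, 0.196] pointing down, gripper open.
Joint ranges: [-154.64, 154.64], [-21.42, 123.67], [-72.66, 72.17], [13.99, 137.28], [-74.86, 254.86], [10.95, 109.41], [-158.01, 158.01]. Speed limits (degrees/s): [136.94, 136.94, 180, 180, 180, 180, 180].

### API

Orientations are given as [roll, pitch, yaw] about the fixed x, y, z axes, in that order (R = Rz(yaw) Ry(pitch) Rx(roll)).
In Python, from cell import arm gives the robot as it stands.
- The arm moves only by the tool apply_moves, never from a script. Its arguments are lists of equal length, an entry for each row: "dp": the shift along the tool's x, y, z in m, a list of three; "spin": the turn about the tool's z in degrees; "jaw": the finger opening in m, from 0 to 0.0854. In form: {"dp": [[x, y, z], ...], "spin": [spin, ...], "jaw": [jaw, ...]}. A call has 1 to 12 rows; each row shifts and turns the commanded pose from where the row before left it, along the tool's axes as they then stand; what a row does not reach is not made up. A row lasts 1/12 s, in which the tool goes at most 41.7 mm and 7.16 degrees, less where a joint would pass 70% of its speed; a pose out of reach is approached as far as the arm can. A call with a gripper value outside its range is refused whole. The fingers move at their own pace and stop on an object; "squeeze" is the grip in N (left out, the last holds). Time passes only in rows, so rows that do not move let the fingers close. It gives the time, the measured TCP pose, the force, the opening and the grip force at its end, in the units of the state.
- arm.read_state(): the state, without advancing time (a new reading comes with each control period).
- arm.snapshot(name): name is "side" or "top" or "wrist"; returns a dict with "image" (480x640x3 uint8, red, green, blue), "z_map" (480x640 float32, m along the optical axis (not along the pixel's ray), 0 where there is no reading), "intrinsics" (3x3 intrinsics, pixels), "T" (4x4, takes a point from camera to world coordinates). Camera axes: x right, y down, z forward; pixel columns grow to the right and rows downward; lengths in m; the calibration is good to about 2 mm. The wrist camera is an equidistant fisheye: a pixel r from the principal point sees the ray r / f radians off the axis. A picture is of the moment at which its call begins.
- arm.close_job(): hands the job in; it is judged then, once.
The state is a dict: "clock": time; "q": joint angles; "qvel": joint speeds; "joint_efforts": joint torques, N m; "ee_pos": TCP position; "tcp_rot": TCP orientation; "force": force on the tool from outside, world axes, zero at the start; "moment": the same for the moment, N m; "opening": finger opening in m; "grip_force": force on a finger pad.
Only numpy, scipy, OpenCV 4.12 (cv2) and the standard library are available. Lean on these libraries where they do the work, as an engineer would, in place of code of your own. Each camera call takes 0.05 s, during which the arm holds its last target. There are 200 camera calls.

## Working session

There is one attempt and no reset: what is moved stays moved. The work goes in short steps, Python scripts to look and compute and a tool call to move; the robot and the scene stay as the last step left them, time stands still between calls to the robot, and variables do not carry over. Pictures are saved under pics/ and viewed, at most 10 in all, crops included, and the job is handed in when it is done.

Besides the shell and the picture viewer there is one more tool, called by a JSON object that holds its "fn" and its "kwargs". apply_moves: Moves the arm, as the interface text tells. Its arguments: {"type":"object","properties":{"dp":{"type":"array","items":{"type":"array","items":{"type":"number"}}},"spin":{"type":"array","items":{"type":"number"}},"jaw":{"type":"array","items":{"type":"number"}},"squeeze":{"type":"number"}},"required":["dp","spin","jaw"]}

```bash
ls; mkdir -p pics; python3 - <<'E'
from cell import arm
import cv2,numpy as np
print(arm.read_state(), arm.grip_point_offset)
for n in ["side","top"]:
    s=arm.snapshot(n); cv2.imwrite(f"pics/{n}0.png",s["image"][:,:,::-1]); np.savez(f"{n}0.npz",**s)
    print(n,s["intrinsics"],s["T"])
E
```

```text
pics
{'clock': 0.0, 'q': array([63.92845838, 30.77675111, -0.25570786, 88.17264082,  0.14686688,
       61.15017666, -4.08176357]), 'qvel': array([ 0.0346247 ,  0.10864181,  0.00126346, -0.03603337,  0.02535714,
        0.05837613, -0.08463104]), 'joint_efforts': array([ 6.13076872e-05, -5.83403206e+01,  1.04905631e+00, -2.59100550e+01,
        1.24881958e-02,  9.42185550e-03, -2.48840138e-06]), 'ee_pos': array([ 0.24615914, -0.60082794,  0.1952081 ]), 'tcp_rot': array([-1.79900851e+02,  4.74141262e-03,  2.22805688e+01]), 'force': array([ 0.30721435,  0.3715775 , -0.40301878]), 'moment': array([-0.04223929,  0.03392087, -0.05106069]), 'grip_force': 0.0, 'opening': 0.08562265556600628} 0.0187
side [[458.91540101   0.         314.59394675]
 [  0.         458.91540101 241.73480057]
 [  0.           0.           1.        ]] [[-0.75170304 -0.36186755  0.55135689 -0.0602974 ]
 [-0.65906493  0.38176262 -0.64798975  0.66868668]
 [ 0.02399901 -0.85047586 -0.52546633  0.66176253]
 [ 0.          0.          0.          1.        ]]
top [[575.57578482   0.         327.17197582]
 [  0.         575.57578482 251.89189513]
 [  0.           0.           1.        ]] [[ 0.01807488 -0.98310543  0.18214557  0.28200661]
 [-0.99982523 -0.01864247 -0.00140429 -0.02256783]
 [ 0.00477621 -0.18208836 -0.98327057  1.30903534]
 [ 0.          0.          0.          1.        ]]
```

View pics/side0.png

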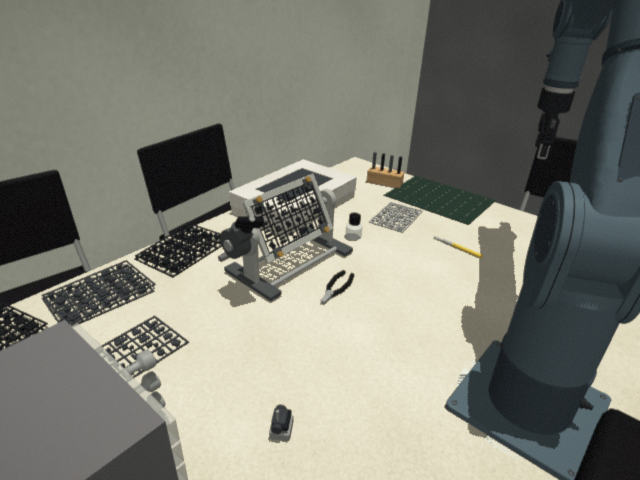

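View pics/top0.png

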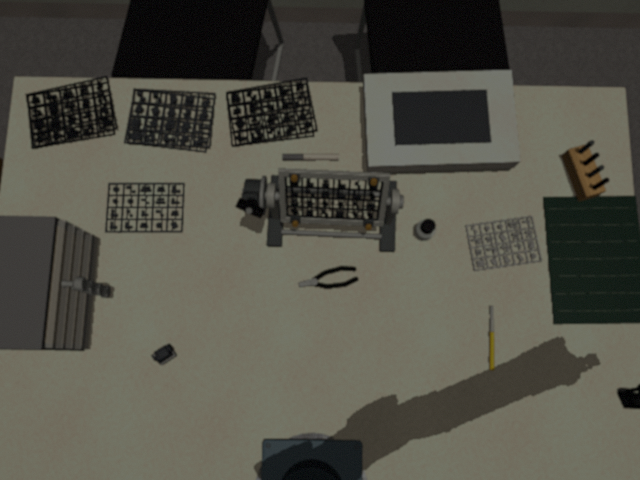

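The side view shows the stand at about (285,240), with the knob end to the left at (240,235). In the top view the stand is centred near (335,205) and the black knob is at (248,200). The robot's side is downwards in that image.

```bash
cat > h.py <<'E'
import numpy as np,cv2
def cloud(s):
    K=s["intrinsics"];z=s["z_map"];v,u=np.mgrid[:480,:640]
    p=np.stack([(u-K[0,2])/K[0,0]*z,(v-K[1,2])/K[1,1]*z,z],-1)
    return p@s["T"][:3,:3].T+s["T"][:3,3]
E
python3 - <<'E'
from h import *
out=[]
for n,(u0,v0,u1,v1) in dict(side=(215,165,365,305),top=(225,150,415,260)).items():
    s=np.load(n+"0.npz");P=cloud(s);im=s["image"][:,:,::-1]
    c=cv2.convertScaleAbs(im[v0:v1,u0:u1],alpha=1.0 if n=="side" else 1.6)
    cv2.imwrite(f"pics/{n}1.png",cv2.resize(c,None,fx=4,fy=4,interpolation=cv2.INTER_CUBIC))
    sub=P[v0:v1,u0:u1].reshape(-1,3);rgb=s["image"][v0:v1,u0:u1].reshape(-1,3).astype(int)
    ok=s["z_map"][v0:v1,u0:u1].ravel()>0
    print(n,"table z",np.median(sub[ok&(rgb.min(1)>120)][:,2]) if n=="side" else np.median(sub[ok][:,2]))
    b=ok&(sub[:,2]>0.16); print(np.percentile(sub[b],[1,50,99],axis=0).round(3))
    d=ok&(rgb.max(1)<70)&(sub[:,2]>0.15)&(sub[:,1]>sub[b][:,1].max()-0.09)
    print("knob",d.sum(),np.percentile(sub[d],[2,50,98],axis=0).round(3))
E
```

```text
side table z -0.001048706489490625
[[ 0.557 -0.144  0.16 ]
 [ 0.633  0.043  0.186]
 [ 0.653  0.158  0.215]]
knob 599 [[0.557 0.113 0.151]
 [0.579 0.146 0.182]
 [0.633 0.158 0.215]]
top table z 0.0032596577260008974
[[ 0.56  -0.162  0.16 ]
 [ 0.635  0.02   0.19 ]
 [ 0.658  0.151  0.217]]
knob 881 [[0.559 0.068 0.153]
 [0.605 0.125 0.181]
 [0.647 0.151 0.218]]
```

View pics/side1.png

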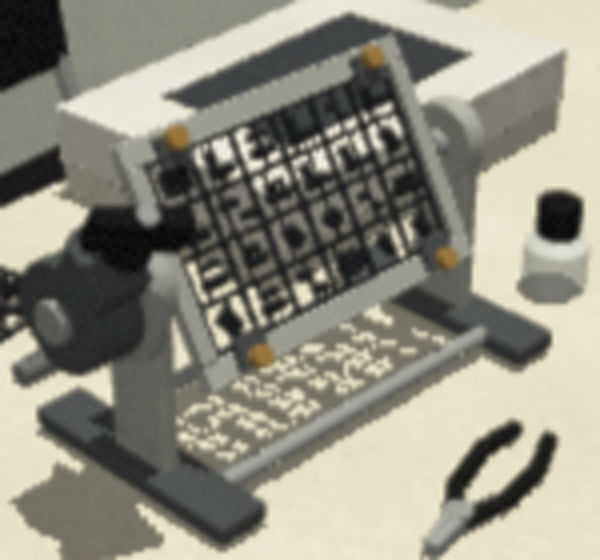

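View pics/top1.png

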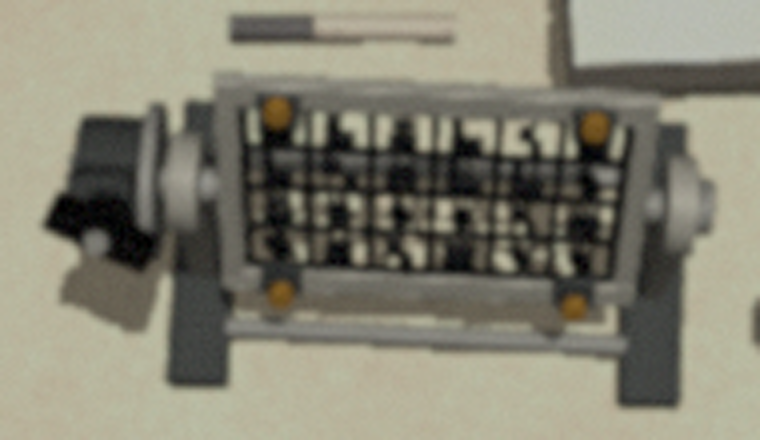

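The side crop shows four brass thumbscrews at crop pixels (177,137), (373,57), (447,258) and (262,355), with the black T knob at about (135,230). The top crop shows the screws at (278,110), (594,127), (281,292) and (574,305), and the knob bar running from (55,210) to (150,262) with a light pin at (96,240).

```bash
python3 - <<'E'
from h import *
pts={}
for n,(u0,v0,u1,v1) in dict(side=(215,165,365,305),top=(225,150,415,260)).items():
    s=np.load(n+"0.npz");im=s["image"][v0:v1,u0:u1]
    hsv=cv2.cvtColor(im,cv2.COLOR_RGB2HSV)
    m=cv2.inRange(hsv,(8,130,50),(25,255,255))
    k,l,st,c=cv2.connectedComponentsWithStats(m)
    i=[j for j in range(1,k) if st[j,4]>=8];i=sorted(i,key=lambda j:-st[j,4])[:4]
    c=c[i]+[u0,v0];print(n,st[i,4],c.round(1).tolist())
    K=s["intrinsics"];T=np.vstack([s["T"],])
    pts[n]=(c,K@np.linalg.inv(T)[:3])
    P=cloud(s)
    print([P[int(round(y)),int(round(x))].round(3).tolist() for x,y in c])
def order(n):
    c,_=pts[n]
    if n=="top":  # +y left
        r=sorted(c,key=lambda p:p[1]); a=sorted(r[:2],key=lambda p:p[0]);b=sorted(r[2:],key=lambda p:p[0]); return np.array(a+b)
    r=sorted(c,key=lambda p:p[0]); a=sorted(r[:2],key=lambda p:p[1]);b=sorted(r[2:],key=lambda p:p[1]); return np.array([a[0],b[0],a[1],b[1]])
X=cv2.triangulatePoints(pts["side"][1],pts["top"][1],order("side").T,order("top").T);X=(X[:3]/X[3]).T
for (n,(c,Pm)) in pts.items():
    h=np.c_[X,np.ones(4)]@Pm.T; print(n,"reproj",(h[:,:2]/h[:,2:]-order(n)).round(1).tolist())
print("far+y,far-y,near+y,near-y\n",X.round(4))
y=(X[0]-X[1])+(X[2]-X[3]);y/=np.linalg.norm(y);x=X[0]+X[1]-X[2]-X[3];x-=y*(x@y);x/=np.linalg.norm(x);z=np.cross(x,y)
print("lens",np.linalg.norm(X[0]-X[1]),np.linalg.norm(X[0]-X[2]),"y",y,"x",x,"z",z)
c=X.mean(0);print("centroid",c,"yaw",np.degrees(np.arctan2(-y[0],y[1])),"tilt",np.arcsin(x[2]))
for d in(.010,.019,.015):print(d,"frame centre",c-d*z)
# knob
for n in("side","top"):
    s=np.load(n+"0.npz");P=cloud(s).reshape(-1,3);col=s["image"].reshape(-1,3).max(1)
    fc=c-.015*z; yh=np.array([y[0],y[1],0]);yh/=np.linalg.norm(yh);xh=np.array([yh[1],-yh[0],0])
    zk=-np.sin(np.radians(35))*xh+np.cos(np.radians(35))*np.array([0,0,1]);w=np.cross(zk,yh)
    D=P-fc; a=D@yh; o=D@zk; t=D@xh*np.cos(np.radians(35))+D[:,2]*np.sin(np.radians(35))
    m=(a>.12)&(a<.21)&(o>.068)&(o<.11)&(abs(t)<.05)
    print(n,m.sum(),"out pct",np.percentile(o[m],[50,80,95,99]).round(4))
    mm=m&(o>.078)
    q=np.c_[t,a][mm].astype(np.float32);r=cv2.minAreaRect(q*1000);print("rect(t,a)mm",r, "mean",q.mean(0))
    e,v=np.linalg.eigh(np.cov(q.T));print("dir t,a",v[:,1],e**.5)
E
```

```text
side [23 23 20 19] [[258.8, 199.1], [279.6, 253.6], [326.0, 229.1], [307.8, 179.0]]
[[0.636, 0.047, 0.199], [0.566, 0.053, 0.086], [0.563, -0.107, 0.086], [0.629, -0.11, 0.2]]
top [39 38 33 29] [[373.4, 181.1], [293.8, 177.7], [294.7, 223.1], [367.9, 226.5]]
[[0.632, -0.113, 0.205], [0.636, 0.045, 0.204], [0.57, 0.047, 0.09], [0.565, -0.112, 0.089]]
side reproj [[-0.0, -0.0], [-0.1, -0.0], [0.1, 0.0], [0.1, 0.0]]
top reproj [[0.0, 0.0], [0.1, 0.1], [-0.0, -0.1], [-0.0, -0.0]]
far+y,far-y,near+y,near-y
 [[ 0.6383  0.0456  0.1977]
 [ 0.6345 -0.1147  0.197 ]
 [ 0.5722  0.0479  0.0819]
 [ 0.5676 -0.1123  0.0814]]
lens 0.16036981894224667 0.13335831297255413 y [0.02625764 0.99964835 0.00370443] x [ 0.49819028 -0.01629846  0.86691453] z [-0.86667005  0.02091761  0.49844305]
centroid [ 0.60315172 -0.03336662  0.13951383] yaw -1.504634976612107 tilt 1.0489785492087478
0.01 frame centre [ 0.61181842 -0.0335758   0.1345294 ]
0.019 frame centre [ 0.61961845 -0.03376406  0.13004341]
0.015 frame centre [ 0.61615177 -0.03368039  0.13203718]
side 330 out pct [0.0917 0.0955 0.0971 0.098 ]
rect(t,a)mm ((0.6415219306945801, 166.32449340820312), (56.1113166809082, 15.582620620727539), 65.71411895751953) mean [-0.00093285  0.16850398]
dir t,a [0.41998961 0.90752891] [0.00427298 0.01659345]
top 326 out pct [0.0935 0.0968 0.0989 0.1003]
rect(t,a)mm ((2.0257577896118164, 162.9526824951172), (55.27248764038086, 16.52677345275879), 67.11913299560547) mean [0.00409123 0.16239157]
dir t,a [0.40596062 0.91389057] [0.00431242 0.01589263]
```

{"fn": "apply_moves", "kwargs": {"dp": [[0, 0, -0.0125], [0, 0, -0.0125], [0, 0, -0.0125], [0, 0, -0.0125], [0, 0, -0.0125], [0, 0, -0.0125], [0, 0, -0.0125], [0, 0, -0.0125], [0, 0, -0.0125], [0, 0, -0.0125], [0, 0, 0], [0, 0, 0]], "spin": [-6.62, -6.62, -6.62, -6.62, -6.62, -6.62, -6.62, -6.62, -6.62, -6.62, 0, 0], "jaw": [0.085, 0.085, 0.085, 0.085, 0.085, 0.085, 0.085, 0.085, 0.085, 0.085, 0.085, 0.085], "squeeze": 40}}

```text
clock: 1.1
ee_pos: [0.2464, -0.6016, 0.321]
tcp_rot: [180.0, 0.0, 88.3]
force: [-0.7, 0.3, -0.1]
opening: 0.0848
grip_force: 0.0
```

{"fn": "apply_moves", "kwargs": {"dp": [[0.032, 0.013, 0], [0.032, 0.013, 0], [0.032, 0.013, 0], [0.032, 0.013, 0], [0.032, 0.013, 0], [0.032, 0.013, 0], [0.032, 0.013, 0], [0.032, 0.013, 0], [0.032, 0.013, 0], [0.032, 0.013, 0], [0.032, 0.013, 0], [0.032, 0.013, 0]], "spin": [0, 0, 0, 0, 0, 0, 0, 0, 0, 0, 0, 0], "jaw": [0.085, 0.085, 0.085, 0.085, 0.085, 0.085, 0.085, 0.085, 0.085, 0.085, 0.085, 0.085]}}

```text
clock: 2.1
ee_pos: [0.4121, -0.2199, 0.32]
tcp_rot: [-179.9, -0.0, 88.2]
force: [1.3, -0.0, -0.3]
opening: 0.0846
grip_force: 0.0
```

{"fn": "apply_moves", "kwargs": {"dp": [[0.032, 0.013, 0], [0.032, 0.013, 0], [0.032, 0.013, 0], [0.032, 0.013, 0], [0.032, 0.013, 0], [0.032, 0.013, 0], [0.032, 0.013, 0], [0.032, 0.013, 0], [0.032, 0.013, 0], [0.032, 0.013, 0], [0.032, 0.013, 0], [0, 0, 0]], "spin": [0, 0, 0, 0, 0, 0, 0, 0, 0, 0, 0, 0], "jaw": [0.085, 0.085, 0.085, 0.085, 0.085, 0.085, 0.085, 0.085, 0.085, 0.085, 0.085, 0.085]}}

```text
clock: 3.1
ee_pos: [0.5644, 0.1343, 0.3195]
tcp_rot: [-179.9, -0.3, 88.8]
force: [-2.1, -0.1, -0.1]
opening: 0.0851
grip_force: 0.0
```

{"fn": "apply_moves", "kwargs": {"dp": [[0.01, 0.008, 0], [0.011, 0.009, 0], [0, 0, 0], [0, 0, 0]], "spin": [0, 0, 0, 0], "jaw": [0.085, 0.085, 0.085, 0.085]}}

```text
clock: 3.43
ee_pos: [0.5817, 0.1471, 0.3197]
tcp_rot: [-179.9, 0.0, 88.4]
force: [0.6, 0.2, -0.7]
opening: 0.0848
grip_force: 0.0
```

```bash
python3 - <<'E'
from cell import arm
from h import *
s=arm.snapshot("wrist");np.savez("w0.npz",**s);cv2.imwrite("pics/w0.png",s["image"][:,:,::-1])
print(s["intrinsics"],s["T"].round(3),arm.read_state()["ee_pos"])
K=s["intrinsics"];z=s["z_map"];v,u=np.mgrid[:480,:640]
X=(u-K[0,2])/K[0,0];Y=(v-K[1,2])/K[1,1];r=np.hypot(X,Y)+1e-9;k=np.tan(np.minimum(r,1.4))/r
P=(np.stack([X*k*z,Y*k*z,z],-1)@s["T"][:3,:3].T+s["T"][:3,3]).reshape(-1,3)
fc=np.array([.6145,-.0336,.1345]);yh=np.array([.0262,.99966,0]);xh=np.array([.99966,-.0262,0])
c,sn=np.cos(np.radians(35)),np.sin(np.radians(35))
D=P-fc;a=D@yh;o=-sn*(D@xh)+c*D[:,2];t=c*(D@xh)+sn*D[:,2]
m=(z.ravel()>0)&(a>.12)&(a<.21)&(o>.078)&(o<.11)&(abs(t)<.05)
print(m.sum(),np.percentile(o[m],[50,90,99]),cv2.minAreaRect((np.c_[t,a][m]*1000).astype(np.float32)))
E
```

```text
[[371.64829954   0.         317.52365745]
 [  0.         371.64829954 240.05203351]
 [  0.           0.           1.        ]] [[ 1.    -0.024 -0.012  0.583]
 [-0.027 -0.948 -0.319  0.229]
 [-0.004  0.319 -0.948  0.497]
 [ 0.     0.     0.     1.   ]] [0.58166578 0.14637532 0.32000158]
1399 [0.09344291 0.09539092 0.09683159] ((0.350527286529541, 163.51715087890625), (55.943782806396484, 14.975733757019043), 65.58329772949219)
```

View pics/w0.png

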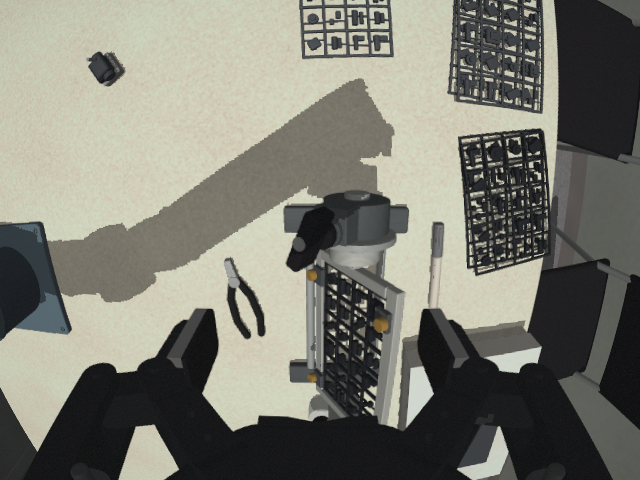

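The wrist view shows the knob bar from (300,255) to (325,220), between the two finger lines and clear of them. The depth reading agrees with my model (knob about 1.12 rad), so I'll descend astride the bar's outer end.

{"fn": "apply_moves", "kwargs": {"dp": [[0.005, 0, 0.02], [0.004, 0, 0.025], [0, 0, 0.025], [0, 0, 0.025], [0, 0, 0.025], [0, 0, 0.018], [0, 0, 0], [0, 0, 0]], "spin": [0, 0, 0, 0, 0, 0, 0, 0], "jaw": [0.085, 0.085, 0.085, 0.085, 0.085, 0.085, 0.085, 0.085]}}

```text
clock: 4.15
ee_pos: [0.5819, 0.1547, 0.1827]
tcp_rot: [-179.9, 0.1, 88.4]
force: [-0.2, -0.0, -0.1]
opening: 0.0848
grip_force: 0.0
```

{"fn": "apply_moves", "kwargs": {"dp": [[0, -0.005, 0], [0, -0.005, 0], [0, -0.005, 0], [0, -0.005, 0], [0, -0.005, 0], [0, -0.004, 0], [0, -0.004, 0], [0, 0, 0]], "spin": [0, 0, 0, 0, 0, 0, 0, 0], "jaw": [0.085, 0.085, 0.085, 0.085, 0.085, 0.085, 0.085, 0.085]}}

```text
clock: 4.82
ee_pos: [0.5488, 0.1568, 0.1832]
tcp_rot: [-180.0, 0.0, 88.5]
force: [-0.0, -0.8, 0.5]
opening: 0.0852
grip_force: 0.0
```

{"fn": "apply_moves", "kwargs": {"dp": [[0, -0.003, 0], [0, -0.003, 0], [0, -0.003, 0], [0, -0.003, 0], [0, 0, 0]], "spin": [0, 0, 0, 0, 0], "jaw": [0.085, 0.085, 0.085, 0.085, 0.085]}}

```text
clock: 5.23
ee_pos: [0.537, 0.1572, 0.183]
tcp_rot: [-180.0, 0.0, 88.5]
force: [0.4, 0.8, -0.1]
opening: 0.0851
grip_force: 0.0
```

{"fn": "apply_moves", "kwargs": {"dp": [[0, -0.003, 0], [0, -0.003, 0], [0, -0.003, 0], [0, -0.002, 0], [0, 0, 0]], "spin": [0, 0, 0, 0, 0], "jaw": [0.085, 0.085, 0.085, 0.085, 0.085]}}

```text
clock: 5.65
ee_pos: [0.5261, 0.1574, 0.1831]
tcp_rot: [-180.0, 0.0, 88.5]
force: [-0.2, 0.1, 0.0]
opening: 0.0852
grip_force: 0.0
```

```bash
cat >> h.py <<'E'
fc=np.array([.6145,-.0336,.1345]);yh=np.array([.0262,.99966,0]);xh=np.array([.99966,-.0262,0])
def wcloud(s):
    K=s["intrinsics"];z=s["z_map"];v,u=np.mgrid[:480,:640]
    X=(u-K[0,2])/K[0,0];Y=(v-K[1,2])/K[1,1];r=np.hypot(X,Y)+1e-9;k=np.tan(np.minimum(r,1.4))/r
    return np.stack([X*k*z,Y*k*z,z],-1)@s["T"][:3,:3].T+s["T"][:3,3]
def knob(s,w=True):
    P=(wcloud if w else cloud)(s).reshape(-1,3);c,sn=np.cos(np.radians(35)),np.sin(np.radians(35))
    D=P-fc;a=D@yh;o=-sn*(D@xh)+c*D[:,2];t=c*(D@xh)+sn*D[:,2]
    m=(s["z_map"].ravel()>0)&(a>.12)&(a<.21)&(o>.082)&(o<.1)&(abs(t)<.035)&(s["image"].reshape(-1,3).max(1)<90)
    q=np.c_[t,a][m]
    q=q[np.hypot(q[:,0],q[:,1]-.164)<.031]
    e,v=np.linalg.eigh(np.cov(q.T));d=v[:,1]*np.sign(v[1,1])
    print(len(q),"centre",q.mean(0).round(4),"sd",(e**.5).round(4),"knob angle",.7+np.arctan2(d[0],d[1]))
E
python3 - <<'E'
from cell import arm
from h import *
s=arm.snapshot("wrist");cv2.imwrite("pics/w1.png",s["image"][:,:,::-1]);knob(s);knob(np.load("w0.npz"));knob(arm.snapshot("side"),False)
E
```

```text
1761 centre [-0.      0.1661] sd [0.0038 0.0175] knob angle 1.0573753686693559
1229 centre [0.0039 0.166 ] sd [0.004  0.0163] knob angle 1.0956281403469175
181 centre [-0.0009  0.1679] sd [0.0044 0.0172] knob angle 1.1283351273418276
```

View pics/w1.png

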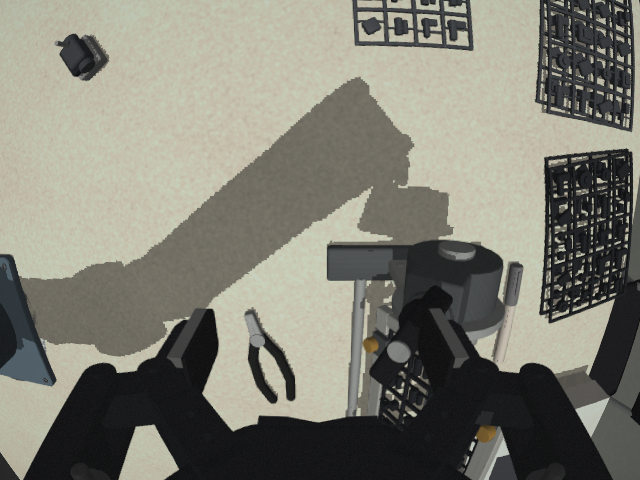

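The far finger pad at (455,335) is next to the bar end at (435,295), and there is still no contact force. I'll check the finger's real position against the bar in the depth cloud.

```bash
python3 - <<'E'
from cell import arm
from h import *
s=arm.snapshot("wrist");P=wcloud(s)
for u,v in [(430,312),(435,325),(450,345),(460,370),(475,395),(440,293),(425,300),(398,350),(385,375),(210,312),(195,340),(178,360)]:
    p=P[v,u];D=p-fc;print((u,v),p.round(4),"a",(D@yh).round(4),"xs",(D@xh).round(4))
E
```

```text
(430, 312) [0.5697 0.167  0.2374] a 0.1994 xs -0.0501
(435, 325) [0.5687 0.1675 0.2479] a 0.1999 xs -0.0511
(450, 345) [0.5707 0.1667 0.2602] a 0.1991 xs -0.049
(460, 370) [0.5685 0.1688 0.2767] a 0.2012 xs -0.0513
(475, 395) [0.5697 0.168  0.2877] a 0.2004 xs -0.0501
(440, 293) [0.5866 0.1558 0.2001] a 0.1886 xs -0.0328
(425, 300) [0.5764 0.1567 0.2081] a 0.1892 xs -0.043
(398, 350) [0.5641 0.1317 0.2127] a 0.164 xs -0.0547
(385, 375) [0.5595 0.1131 0.209 ] a 0.1452 xs -0.0588
(210, 312) [0.4831 0.1684 0.2358] a 0.1985 xs -0.1367
(195, 340) [0.4833 0.169  0.257 ] a 0.1991 xs -0.1365
(178, 360) [0.481  0.1691 0.2692] a 0.1992 xs -0.1388
```

```bash
python3 - <<'E'
from cell import arm
from h import *
s=arm.snapshot("wrist");K=s["intrinsics"];Ti=np.linalg.inv(s["T"]);print(s["T"].round(3))
def proj(p):
    c=Ti[:3,:3]@p+Ti[:3,3];r=np.hypot(c[0],c[1]);th=np.arctan2(r,c[2]);return K[:2,2]+K[0,0]*th*c[:2]/r
for z in(.196,.21,.22,.23,.24,.26):print(z,proj(np.array([.5687,.168,z])).round(0),proj(np.array([.4835,.168,z])).round(0))
P=wcloud(s)
print(P[300:480:6,440].round(3)[:14])
m=(s["z_map"]>0)&(P[...,0]>.56)&(P[...,0]<.60)&(P[...,1]>.155)&(P[...,1]<.175)&(P[...,2]>.19)
h=np.histogram(P[m][:,2],np.arange(.19,.31,.01));print(h[0])
m=(s["z_map"]>0)&(P[...,0]>.45)&(P[...,0]<.49)&(P[...,1]>.13)&(P[...,1]<.18)&(P[...,2]>.1)
print(P[m].min(0),np.histogram(P[m][:,2],np.arange(.19,.31,.01))[0])
E
```

```text
[[ 1.    -0.024 -0.009  0.528]
 [-0.026 -0.948 -0.318  0.239]
 [-0.001  0.319 -0.948  0.36 ]
 [ 0.     0.     0.     1.   ]]
0.196 [405. 269.] [232. 273.]
0.21 [412. 281.] [225. 285.]
0.22 [417. 290.] [220. 295.]
0.23 [423. 301.] [214. 306.]
0.24 [429. 313.] [208. 318.]
0.26 [444. 342.] [193. 347.]
[[0.585 0.155 0.206]
 [0.583 0.155 0.212]
 [0.574 0.167 0.239]
 [0.573 0.167 0.242]
 [0.571 0.167 0.247]
 [0.57  0.167 0.251]
 [0.569 0.167 0.254]
 [0.568 0.166 0.257]
 [0.568 0.164 0.258]
 [0.568 0.162 0.259]
 [0.568 0.16  0.26 ]
 [0.528 0.239 0.36 ]
 [0.568 0.157 0.263]
 [0.568 0.154 0.263]]
[  84  216  174    0  311  600  716  862 1107 2743 1850]
[0.45136197 0.14408    0.23047129] [   0    0    0    0  423  772  923  945 1087 3889 2318]
```

The visible fingertips end at z of about 0.233, roughly 50 mm behind the reported TCP. I'll back off, go about 37 mm lower and push again.

{"fn": "apply_moves", "kwargs": {"dp": [[-0.002, 0.015, 0], [0, 0.015, 0], [0, 0.015, 0], [0, 0.007, 0.005], [0, 0, 0.008], [0, 0, 0.008], [0, 0, 0.008], [0, 0, 0.006], [0, 0, 0], [0, 0, 0]], "spin": [0, 0, 0, 0, 0, 0, 0, 0, 0, 0], "jaw": [0.085, 0.085, 0.085, 0.085, 0.085, 0.085, 0.085, 0.085, 0.085, 0.085]}}

```text
clock: 6.68
ee_pos: [0.5779, 0.154, 0.1476]
tcp_rot: [-179.9, 0.0, 88.5]
force: [0.7, -0.5, -0.5]
opening: 0.0847
grip_force: 0.0
```

{"fn": "apply_moves", "kwargs": {"dp": [[0, -0.005, 0], [0, -0.005, 0], [0, -0.005, 0], [0, -0.005, 0], [0, -0.005, 0], [0, -0.004, 0], [0, -0.004, 0], [0, -0.003, 0], [0, -0.003, 0], [0, 0, 0]], "spin": [0, 0, 0, 0, 0, 0, 0, 0, 0, 0], "jaw": [0.085, 0.085, 0.085, 0.085, 0.085, 0.085, 0.085, 0.085, 0.085, 0.085]}}

```text
clock: 7.52
ee_pos: [0.5432, 0.1561, 0.1499]
tcp_rot: [179.5, -0.2, 88.5]
force: [8.0, 1.7, -0.1]
opening: 0.0852
grip_force: 3.5
```

{"fn": "apply_moves", "kwargs": {"dp": [[0, -0.003, 0], [0, -0.003, 0], [0, -0.003, 0], [0, -0.003, 0], [0, -0.003, 0], [0, -0.002, 0], [0, 0, 0]], "spin": [0, 0, 0, 0, 0, 0, 0], "jaw": [0.085, 0.085, 0.085, 0.085, 0.085, 0.085, 0.085]}}

```text
clock: 8.1
ee_pos: [0.5264, 0.1575, 0.1501]
tcp_rot: [179.5, -0.2, 88.5]
force: [8.7, 2.4, 0.1]
opening: 0.0852
grip_force: 4.0
```

```bash
python3 - <<'E'
from cell import arm
from h import *
s=arm.snapshot("wrist");cv2.imwrite("pics/w2.png",s["image"][:,:,::-1]);knob(s);knob(arm.snapshot("top"),False)
E
```

```text
2966 centre [-0.006  0.179] sd [0.0063 0.0086] knob angle 0.24997368247521673
4 centre [0.0205 0.143 ] sd [0.0004 0.0033] knob angle 1.3689921670117102
```

{"fn": "apply_moves", "kwargs": {"dp": [[0, -0.002, 0], [0, -0.002, 0], [0, 0, 0], [0, 0.006, 0], [0, 0.009, 0], [0, 0.01, 0], [0, 0.01, -0.01], [0, 0, -0.04], [0, 0, -0.04], [0, 0, -0.04], [0, 0, 0], [0, 0, 0]], "spin": [0, 0, 0, 0, 0, 0, 0, 0, 0, 0, 0, 0], "jaw": [0.085, 0.085, 0.085, 0.085, 0.085, 0.085, 0.085, 0.085, 0.085, 0.085, 0.085, 0.085]}}

```text
clock: 9.2
ee_pos: [0.5551, 0.1548, 0.2801]
tcp_rot: [179.8, -0.0, 88.4]
force: [0.1, -0.1, -0.6]
opening: 0.0847
grip_force: 0.0
```

```bash
python3 - <<'E'
from cell import arm
from h import *
s=arm.snapshot("wrist");cv2.imwrite("pics/w3.png",s["image"][:,:,::-1]);knob(s)
E
```

```text
1600 centre [0.0026 0.1652] sd [0.0038 0.0166] knob angle -0.0005616604372604694
```

View pics/w3.png

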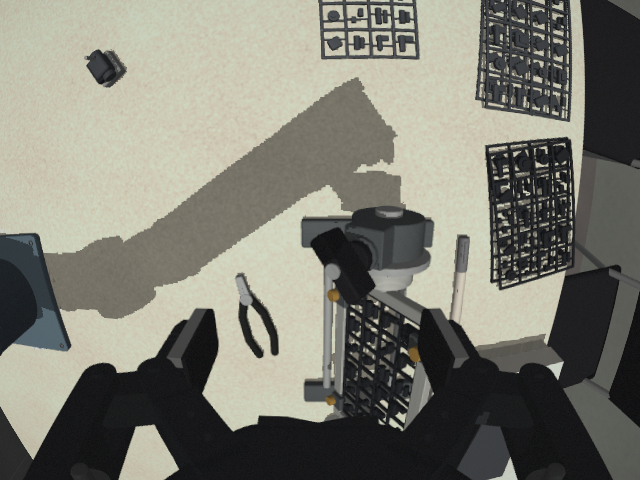

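The knob bar from (325,240) to (360,295) has turned to about 0 rad, so the clamp is loose. Next I'll shut the fingers and move above the middle of the raised rail.

{"fn": "apply_moves", "kwargs": {"dp": [[-0.0234, 0.0133, 0], [-0.0234, 0.0133, 0], [-0.0234, 0.0133, 0], [-0.0234, 0.0133, 0], [-0.0234, 0.0133, 0], [-0.0234, 0.0133, 0], [-0.0234, 0.0133, 0], [-0.023, 0.0133, 0], [0, 0, 0], [0, 0, 0]], "spin": [0, 0, 0, 0, 0, 0, 0, 0, 0, 0], "jaw": [0, 0, 0, 0, 0, 0, 0, 0, 0, 0]}}

```text
clock: 10.08
ee_pos: [0.6542, -0.0374, 0.2751]
tcp_rot: [-179.7, 0.0, 88.3]
force: [0.1, 1.2, 1.0]
opening: 0.0003
grip_force: 0.0
```

```bash
python3 - <<'E'
from cell import arm
from h import *
s=arm.snapshot("wrist");cv2.imwrite("pics/w4.png",s["image"][:,:,::-1]);P=wcloud(s)
e=arm.read_state()["ee_pos"];print(e)
m=(s["z_map"]>0)&(abs(P[...,0]-e[0])<.03)&(abs(P[...,1]-e[1])<.025)&(P[...,2]>.22)
print(P[m].min(0),P[m].max(0),np.percentile(P[m][:,2],[0,.5,1,5]))
E
```

```text
[ 0.65395931 -0.03525481  0.27577771]
[ 0.62396196 -0.04955179  0.31312607] [ 0.68395765 -0.01550947  0.41154709] [0.31312607 0.3174115  0.31993897 0.33385533]
```

View pics/w4.png

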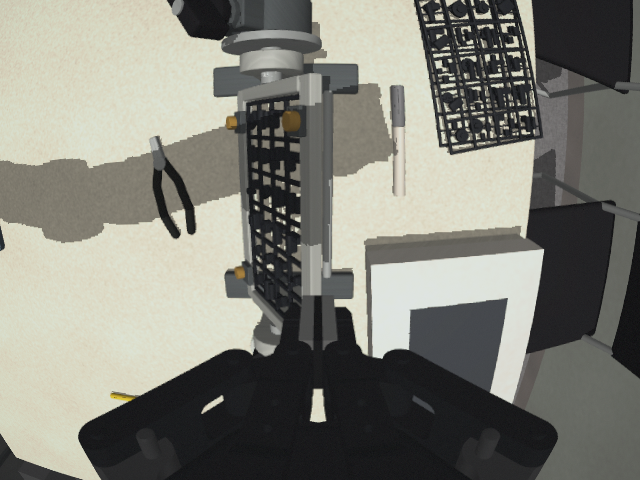

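The shut fingers end at (318,300), above the upper rail, with their tips about 37 mm above the reported TCP. I'll descend and follow the rail round its arc.

{"fn": "apply_moves", "kwargs": {"dp": [[0, 0, 0.025], [0, 0, 0.03], [0, 0, 0.03], [0, 0, 0.02], [0, 0, 0], [0, 0, 0.006], [0, 0.002, 0.006], [0, 0.003, 0.005], [0, 0.003, 0.005], [0, 0.004, 0.005], [0, 0.004, 0.005], [0, 0, 0]], "spin": [0, 0, 0, 0, 0, 0, 0, 0, 0, 0, 0, 0], "jaw": [0, 0, 0, 0, 0, 0, 0, 0, 0, 0, 0, 0]}}

```text
clock: 11.13
ee_pos: [0.6743, -0.0346, 0.1436]
tcp_rot: [179.6, -0.0, 88.5]
force: [1.8, -0.1, 2.3]
opening: 0.0001
grip_force: 1.5
```

{"fn": "apply_moves", "kwargs": {"dp": [[0, 0.004, 0.005], [0, 0.003, 0.005], [0, 0.002, 0.005], [0, 0.002, 0.005], [0, 0.001, 0.005], [0, 0.001, 0.004], [0, 0, 0]], "spin": [0, 0, 0, 0, 0, 0, 0], "jaw": [0, 0, 0, 0, 0, 0, 0]}}

```text
clock: 11.72
ee_pos: [0.6824, -0.0358, 0.1101]
tcp_rot: [-179.8, 0.0, 88.5]
force: [-1.2, 0.3, -1.3]
opening: -0.0
grip_force: 0.0
```

```bash
cat >> h.py <<'E'
def tilt(s,w=True):
    P=(wcloud if w else cloud)(s);hsv=cv2.cvtColor(s["image"],cv2.COLOR_RGB2HSV)
    D=P-fc;a=D@yh;x=D@xh
    m=(s["z_map"]>0)&(abs(a)<.115)&(abs(x)<.09)&(P[...,2]>.05)&(P[...,2]<.23)
    b=m&(cv2.inRange(hsv,(8,130,50),(25,255,255))>0)
    for sg in(1,-1):
        for sx in(1,-1):
            k=b&(a*sg>0)&(x*sx>0)
            if k.sum()>3:print("brass",sg,sx,k.sum(),np.median(x[k]).round(4),np.median(D[k][:,2]).round(4))
    g=m&(hsv[...,1]<40)&(hsv[...,2]>70)&(abs(a)<.065)
    n=g&(x<-.02);f=g&(x>.02)
    for q in(n,f):print("rail",q.sum(),np.median(x[q]).round(4) if q.any() else 0,np.median(D[q][:,2]).round(4) if q.any() else 0)
E
python3 - <<'E'
from cell import arm
from h import *
s=arm.snapshot("wrist");cv2.imwrite("pics/w5.png",s["image"][:,:,::-1]);tilt(s)
s=arm.snapshot("side");tilt(s,False)
E
```

```text
brass 1 1 1160 0.0649 0.0234
brass 1 -1 630 -0.0653 0.0142
brass -1 -1 192 -0.0679 0.0132
rail 5178 -0.0653 0.0006
rail 7289 0.0653 0.0096
brass 1 1 16 0.0626 0.0204
brass 1 -1 28 -0.0689 0.0129
brass -1 1 18 0.064 0.0208
brass -1 -1 16 -0.0701 0.0116
rail 342 -0.0701 -0.0016
rail 330 0.0615 0.0076
```

{"fn": "apply_moves", "kwargs": {"dp": [[0, 0, 0.002], [0, 0, 0.002], [0, 0, 0.002], [0, 0, 0.0], [0, 0, 0]], "spin": [0, 0, 0, 0, 0], "jaw": [0, 0, 0, 0, 0]}}

```text
clock: 12.23
ee_pos: [0.6837, -0.0358, 0.1059]
tcp_rot: [-180.0, 0.0, 88.5]
force: [-0.1, 0.9, -0.2]
opening: -0.0
grip_force: 0.0
```

```bash
python3 - <<'E'
from cell import arm
from h import *
tilt(arm.snapshot("wrist"));tilt(arm.snapshot("side"),False)
E
```

```text
brass 1 1 1143 0.0661 0.0196
brass 1 -1 687 -0.0645 0.0181
brass -1 -1 101 -0.0685 0.015
rail 5430 -0.0655 0.0044
rail 7321 0.0657 0.0057
brass 1 1 13 0.0636 0.0166
brass 1 -1 28 -0.0688 0.0165
brass -1 1 14 0.0635 0.0159
brass -1 -1 15 -0.0705 0.014
rail 334 -0.0707 0.0023
rail 286 0.0621 0.0039
```

The frame is level to within about 0.01 rad. Now I'll lift, open the jaws, and go back astride the knob's outer end to tighten it.

{"fn": "apply_moves", "kwargs": {"dp": [[0, 0, -0.025], [0, 0, -0.035], [0, 0, -0.035], [0, 0, -0.035], [0, 0, -0.035], [0.024, -0.014, 0], [0.024, -0.014, 0], [0.024, -0.014, 0], [0.024, -0.014, 0], [0.024, -0.014, 0], [0.024, -0.014, 0], [0.024, -0.014, 0]], "spin": [0, 0, 0, 0, 0, 0, 0, 0, 0, 0, 0, 0], "jaw": [0, 0, 0, 0, 0.085, 0.085, 0.085, 0.085, 0.085, 0.085, 0.085, 0.085]}}

```text
clock: 13.33
ee_pos: [0.5895, 0.1359, 0.2712]
tcp_rot: [180.0, 0.0, 88.5]
force: [0.3, 0.3, -0.2]
opening: 0.0853
grip_force: 0.0
```

{"fn": "apply_moves", "kwargs": {"dp": [[0.024, -0.014, 0], [0, 0, 0], [0, 0, 0], [0, 0, 0], [0, 0, 0], [0, 0, 0]], "spin": [0, 0, 0, 0, 0, 0], "jaw": [0.085, 0.085, 0.085, 0.085, 0.085, 0.085]}}

```text
clock: 13.83
ee_pos: [0.5777, 0.1578, 0.2709]
tcp_rot: [-180.0, 0.0, 88.3]
force: [-0.2, -0.6, -0.2]
opening: 0.0852
grip_force: 0.0
```

```bash
python3 - <<'E'
from cell import arm
from h import *
s=arm.snapshot("wrist");knob(s);tilt(arm.snapshot("side"),False);print(arm.read_state()["ee_pos"])
E
```

```text
1827 centre [0.0028 0.1651] sd [0.0037 0.0158] knob angle 0.006105940597092907
brass 1 1 16 0.0644 0.0175
brass 1 -1 29 -0.0687 0.0158
brass -1 1 14 0.0641 0.016
brass -1 -1 13 -0.0705 0.015
rail 344 -0.0706 0.0022
rail 266 0.0606 0.0037
[0.57750488 0.15824642 0.27089789]
```

{"fn": "apply_moves", "kwargs": {"dp": [[0, 0, 0.02], [0, 0, 0.025], [0, 0, 0.025], [0, 0, 0.025], [0, 0, 0.02], [0, 0, 0.015], [0, 0, 0], [0, 0, 0]], "spin": [0, 0, 0, 0, 0, 0, 0, 0], "jaw": [0.085, 0.085, 0.085, 0.085, 0.085, 0.085, 0.085, 0.085]}}

```text
clock: 14.6
ee_pos: [0.5769, 0.1588, 0.1407]
tcp_rot: [-179.9, 0.0, 88.4]
force: [0.6, 0.0, 0.8]
opening: 0.0851
grip_force: 0.0
```

{"fn": "apply_moves", "kwargs": {"dp": [[0, 0.004, 0], [0, 0.004, 0], [0, 0.003, 0], [0, 0.003, 0], [0, 0.003, -0.001], [0, 0.003, -0.001], [0, 0.003, -0.001], [0, 0, 0]], "spin": [0, 0, 0, 0, 0, 0, 0, 0], "jaw": [0.085, 0.085, 0.085, 0.085, 0.085, 0.085, 0.085, 0.085]}}

```text
clock: 15.27
ee_pos: [0.5951, 0.1612, 0.1429]
tcp_rot: [-179.5, -0.1, 88.6]
force: [-12.1, 4.0, 0.3]
opening: 0.0848
grip_force: 5.2
```

{"fn": "apply_moves", "kwargs": {"dp": [[0, 0.002, -0.001], [0, 0.002, -0.001], [0, 0.002, 0], [0, 0.002, 0], [0, 0, 0]], "spin": [0, 0, 0, 0, 0], "jaw": [0.085, 0.085, 0.085, 0.085, 0.085]}}

```text
clock: 15.68
ee_pos: [0.6016, 0.1658, 0.1459]
tcp_rot: [-179.4, -0.4, 88.7]
force: [-16.6, 11.8, 4.3]
opening: 0.085
grip_force: 8.7
```

{"fn": "apply_moves", "kwargs": {"dp": [[0, -0.008, 0], [0, -0.008, 0], [0, -0.008, 0], [0, -0.004, 0], [0, 0, 0], [0, 0, 0]], "spin": [0, 0, 0, 0, 0, 0], "jaw": [0.085, 0.085, 0.085, 0.085, 0.085, 0.085]}}

```text
clock: 16.18
ee_pos: [0.5804, 0.1584, 0.1462]
tcp_rot: [180.0, 0.0, 88.4]
force: [0.1, -0.7, 0.2]
opening: 0.0851
grip_force: 0.0
```

```bash
python3 - <<'E'
from cell import arm
from h import *
s=arm.snapshot("wrist");cv2.imwrite("pics/w6.png",s["image"][:,:,::-1]);knob(s);tilt(arm.snapshot("side"),False);print(arm.read_state()["ee_pos"])
E
```

```text
3473 centre [-0.0003  0.1758] sd [0.0035 0.0108] knob angle 0.28578978588972814
brass 1 1 6 0.0648 0.0172
brass 1 -1 28 -0.0679 0.0165
brass -1 1 14 0.0635 0.0172
brass -1 -1 14 -0.0696 0.0146
rail 350 -0.0701 0.0022
rail 222 0.0605 0.0034
[0.58070967 0.15859052 0.14617177]
```

View pics/w6.png

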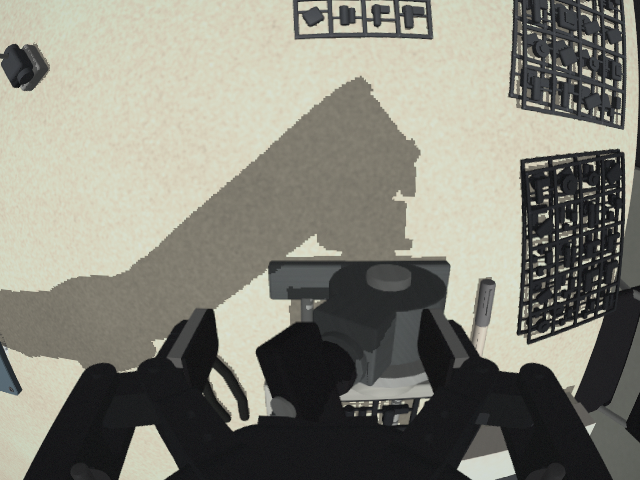

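The bar is still only at about 0.3 rad, with its end at (290,330). The finger had caught the bar's end face, so I'll shift it 7 mm inward and push again.

{"fn": "apply_moves", "kwargs": {"dp": [[-0.0035, 0, 0], [-0.0035, 0, 0], [0, 0.005, 0], [0, 0.004, 0], [0, 0.004, 0], [0, 0.003, 0], [0, 0.003, 0], [0, 0.002, 0], [0, 0, 0]], "spin": [0, 0, 0, 0, 0, 0, 0, 0, 0], "jaw": [0.085, 0.085, 0.085, 0.085, 0.085, 0.085, 0.085, 0.085, 0.085]}}

```text
clock: 17.03
ee_pos: [0.5976, 0.1521, 0.1454]
tcp_rot: [-179.6, 0.1, 88.6]
force: [-9.8, -0.7, 6.6]
opening: 0.0849
grip_force: 4.8
```

{"fn": "apply_moves", "kwargs": {"dp": [[0, 0.002, 0], [0, 0.002, 0], [0, 0.002, 0], [0, 0.002, 0], [0, 0, 0]], "spin": [0, 0, 0, 0, 0], "jaw": [0.085, 0.085, 0.085, 0.085, 0.085]}}

```text
clock: 17.45
ee_pos: [0.6024, 0.1546, 0.146]
tcp_rot: [-179.3, -0.0, 88.7]
force: [-19.2, 3.3, 14.1]
opening: 0.0848
grip_force: 9.7
```

{"fn": "apply_moves", "kwargs": {"dp": [[0, 0, -0.002], [0, 0.001, -0.002], [0, 0.0015, -0.0015], [0, 0.0015, -0.001], [0, 0.001, -0.001], [0, 0, 0]], "spin": [0, 0, 0, 0, 0, 0], "jaw": [0.085, 0.085, 0.085, 0.085, 0.085, 0.085]}}

```text
clock: 17.95
ee_pos: [0.6072, 0.1551, 0.1508]
tcp_rot: [-179.3, -0.1, 88.7]
force: [-12.9, 7.3, -6.0]
opening: 0.0848
grip_force: 6.9
```

```bash
python3 - <<'E'
from cell import arm
from h import *
s=arm.snapshot("wrist");P=wcloud(s);c,sn=np.cos(np.radians(35)),np.sin(np.radians(35))
D=P-fc;a=D@yh;o=-sn*(D@xh)+c*D[...,2];t=c*(D@xh)+sn*D[...,2];e=arm.read_state()["ee_pos"];print(e)
# bar top only, excluding finger columns
m=(s["z_map"]>0)&(a>.13)&(a<.2)&(o>.088)&(o<.099)&(abs(t)<.035)
cv2.imwrite("pics/m7.png",m.astype(np.uint8)*255);im=s["image"][:,:,::-1].copy();im[m]=(0,0,255);cv2.imwrite("pics/w7.png",im)
for lo in np.arange(.135,.196,.005):
    k=m&(a>=lo)&(a<lo+.005);print(lo.round(3),k.sum(),np.percentile(t[k],[3,50,97]).round(4) if k.sum()>5 else "")
tilt(arm.snapshot("side"),False)
E
```

```text
[0.60724568 0.15510942 0.15073531]
0.135 27 [0.     0.0007 0.0014]
0.14 69 [-0.0004  0.0014  0.0023]
0.145 160 [-0.0077  0.0012  0.0036]
0.15 175 [-0.0079  0.0014  0.0048]
0.155 155 [-0.0044  0.0041  0.006 ]
0.16 241 [-0.0052  0.0048  0.0074]
0.165 307 [-0.0039  0.0039  0.0086]
0.17 251 [-0.0029  0.0062  0.01  ]
0.175 300 [-0.0012  0.0066  0.011 ]
0.18 360 [-0.0022  0.0069  0.0123]
0.185 587 [-0.0043  0.0073  0.0128]
0.19 274 [-0.0127  0.0011  0.008 ]
0.195 354 [-0.0109 -0.0043  0.0014]
brass 1 -1 28 -0.0694 0.0159
brass -1 1 16 0.0647 0.0167
brass -1 -1 15 -0.0703 0.0138
rail 350 -0.0697 0.0019
rail 287 0.0612 0.0038
```

{"fn": "apply_moves", "kwargs": {"dp": [[0.001, 0.0015, -0.0005], [0.001, 0.0015, -0.0005], [0.001, 0.0015, -0.0005], [0, 0.0015, -0.0005], [0, 0.0015, -0.0005], [0, 0.001, 0], [0, 0, 0]], "spin": [0, 0, 0, 0, 0, 0, 0], "jaw": [0.085, 0.085, 0.085, 0.085, 0.085, 0.085, 0.085]}}

```text
clock: 18.63
ee_pos: [0.6103, 0.1556, 0.1518]
tcp_rot: [-178.6, 0.2, 88.7]
force: [-27.9, 1.3, 0.1]
opening: 0.0849
grip_force: 12.8
```

```bash
cat >> h.py <<'E'
def far(s):
    P=wcloud(s);c,sn=np.cos(np.radians(35)),np.sin(np.radians(35))
    D=P-fc;a=D@yh;o=-sn*(D@xh)+c*D[...,2];t=c*(D@xh)+sn*D[...,2]
    m=(s["z_map"]>0)&(a>.13)&(a<.2)&(o>.088)&(o<.099)&(abs(t)<.035)
    q=[]
    for lo in np.arange(.145,.184,.005):
        k=m&(a>=lo)&(a<lo+.005)
        if k.sum()>15:q.append((lo,np.percentile(t[k],97)))
    p=np.polyfit(*np.array(q).T,1);print("far-edge knob angle",.7+np.arctan(p[0]),len(q))
E
python3 - <<'E'
from cell import arm
from h import *
far(arm.snapshot("wrist"));far(np.load("w0.npz"))
E
```

```text
far-edge knob angle 1.1331670273837553 8
far-edge knob angle 1.1208113513068318 8
```

{"fn": "apply_moves", "kwargs": {"dp": [[0, -0.006, 0], [0.005, 0, 0], [0, 0.005, 0], [0, 0.002, 0], [0, 0.0015, 0], [0, 0.0015, 0], [0, 0, 0]], "spin": [0, 0, 0, 0, 0, 0, 0], "jaw": [0.085, 0.085, 0.085, 0.085, 0.085, 0.085, 0.085]}}

```text
clock: 19.27
ee_pos: [0.6124, 0.1591, 0.1526]
tcp_rot: [-178.4, 0.4, 88.7]
force: [-36.1, -3.4, 12.4]
opening: 0.085
grip_force: 15.6
```

```bash
python3 - <<'E'
from cell import arm
from h import *
far(arm.snapshot("wrist"))
E
```

```text
far-edge knob angle 1.1591221181842648 8
```

{"fn": "apply_moves", "kwargs": {"dp": [[0, -0.005, 0], [0, -0.01, 0], [0, -0.01, 0], [0, 0, -0.02], [0, 0, -0.04], [0, 0, -0.04], [0, 0, -0.03], [0, 0, 0], [0, 0, 0]], "spin": [0, 0, 0, 0, 0, 0, 0, 0, 0], "jaw": [0.085, 0.085, 0.085, 0.085, 0.085, 0.085, 0.085, 0.085, 0.085]}}

```text
clock: 20.07
ee_pos: [0.6029, 0.1603, 0.2882]
tcp_rot: [179.8, -0.1, 88.5]
force: [-0.2, 0.7, -0.9]
opening: 0.0847
grip_force: 0.0
```

```bash
python3 - <<'E'
from cell import arm
from h import *
s=arm.snapshot("wrist");cv2.imwrite("pics/w8.png",s["image"][:,:,::-1]);far(s);knob(s);tilt(s);s=arm.snapshot("side");tilt(s,False);knob(s,False)
print("start ref:");knob(np.load("w0.npz"));knob(np.load("side0.npz"),False)
E
```

```text
far-edge knob angle 1.116126861808707 8
1392 centre [0.0044 0.1669] sd [0.004  0.0164] knob angle 1.0855978747717923
brass 1 1 136 0.065 0.0199
brass 1 -1 148 -0.0676 0.0175
rail 1412 -0.0662 0.0037
rail 1424 0.0634 0.0061
brass 1 1 15 0.0624 0.0185
brass 1 -1 26 -0.0688 0.0154
brass -1 1 15 0.0636 0.0181
brass -1 -1 16 -0.0701 0.0145
rail 349 -0.0703 0.0014
rail 284 0.0615 0.0041
194 centre [-0.0008  0.1677] sd [0.0044 0.0167] knob angle 1.125025797176738
start ref:
1229 centre [0.0039 0.166 ] sd [0.004  0.0163] knob angle 1.0956281403469175
181 centre [-0.0009  0.1681] sd [0.0043 0.0172] knob angle 1.1144581019442663
```

View pics/w8.png

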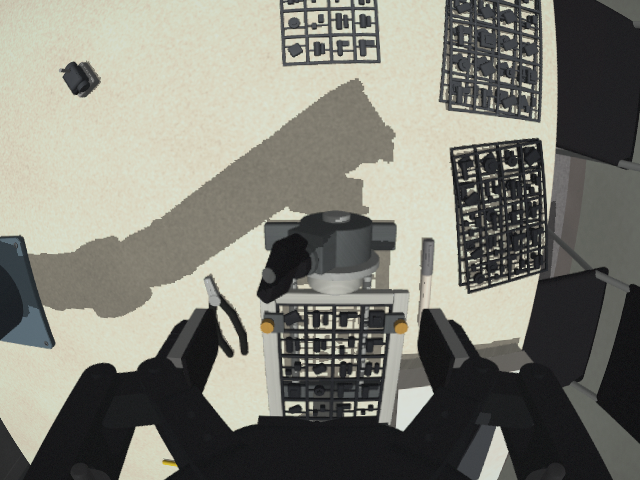

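The knob bar from (262,295) to (305,240) is back at its original locked angle of about 1.1 rad. The frame is level (tilt about 0.02 rad) with the brass screws up at (267,327) and (401,327), and the gripper is clear.

```bash
python3 -c "
from cell import arm
print(arm.close_job())"
```

```text
the job is handed in; nothing more can be done
None
```

The job is handed in: at the last check the runner lay level with its moulded side up (tilt about 0.02 rad), the knob was tight again at about 1.1 rad, and the gripper was clear; the verdict was not shown.

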